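# Pack the finished lamps by colour

## Robot

A 6-joint arm with a two-finger parallel gripper is mounted at the origin on the work surface. World frame = base frame: x ahead of the robot, y to its left, z up, the work surface at z = 0. Lengths are in m, angles in rad, forces in N, time in s.
With the tool pointing down it reaches from about 0.3 to 0.775 m from the base axis. Payload 14.6 kg.
Tool frame: the origin (TCP) lies at the very end of the fingers, on their centre line; the grasp point (between the pads) lies 19 mm behind it; z points along the fingers, y is the line along which they close (so a half turn about z gives the same grasp; the last joint's range is limited). The gripper opens to 94 mm and grips with 3 to 60 N. Pads are 16 mm wide; open, the fingers measure 119 mm over their backs; the gripper's body (75 mm by 177 mm) begins 78 mm behind the grasp point.
Start: joints at [-1.325, 0.3, 1.521, -0, 1.321, -0.067], TCP at [0.169, -0.523, 0.173] pointing down, gripper open.
Joint ranges: [-3.03, 3.03], [-0.79, 2.21], [0.23, 2.52], [-1.04, 4.18], [0, 3.07], [-2.55, 2.55]. Speed limits (rad/s): [2.22, 2.22, 2.57, 3.14, 3.14, 3.14].

## Interface

Orientations are given as [roll, pitch, yaw] about the fixed x, y, z axes, in that order (R = Rz(yaw) Ry(pitch) Rx(roll)).
In Python, from station import telemetry, cams, hand_in, nets gives the robot as it stands.
- The arm moves only by the tool move_arm, never from a script. Its argument "increments" is a list of rows, each a list of 4 numbers: the shift along the tool's x, y, z in m, then the turn about the tool's z in rad. In form: [[tx, ty, tz, roll], ...]. A call has 1 to 20 rows; each row shifts and turns the commanded pose from where the row before left it, along the tool's axes as they then stand; what a row does not reach is not made up. A row lasts 1/8 s, in which the tool goes at most 62.5 mm and 10.7 degrees, less where a joint would pass 70% of its speed; a pose out of reach is approached as far as the arm can. A call is refused whole if a number of a shift passes 0.0625 or a number of a turn 0.188, either way. A call with a gripper value outside its range is refused whole. "grip" is the opening, from 0 (shut) to 1 (fully open), set as the call begins (left out, the last holds). The fingers move at their own pace and stop on an object; "force" is the grip in N (left out, the last holds). Time passes only in rows, so rows that do not move let the fingers close. It gives the time, the measured TCP pose, the force, the opening and the grip force at its end, in the units of the state.
- telemetry.get_obs(): the state, without advancing time (a new reading comes with each control period).
- cams.camera(name): name is "scene" or "top"; returns the picture (480x640x3 uint8, blue, green, red); there is no depth.
- cams.camera_model(name): a dict with "intrinsics" (3x3 intrinsics, pixels), "xyz" and "attitude" of the camera in the world. Camera axes: x right, y up, looking along -z (the intrinsics and any distortion apply to the point x, -y, -z); pixel columns grow to the right and rows downward; lengths in m; the calibration is good to about 2 mm. A picture is of the moment at which its call begins. camera_model takes no time and is no camera call.
- hand_in(): hands the job in; it is judged then, once.
Trained networks look in the newest picture that a camera, given by its name, has taken for a name from the list of things; names that differ only in an ending like _2 or _b are one class to them, and where a whole thing is asked for, a point or a joint stands for the part that bears it (a point fixed in the world has none). Each returns a list of dicts, best first, with "conf" (0 to 1); they miss things now and then, are a little off and sometimes report something else, mostly with a low value. They report only what shows in the picture. A call takes as long as a camera call. They do not tell look-alikes from the thing itself.
- nets.search_frame(camera, query): "extent" ([left, top, right, bottom] in pixels, round what is visible of it).
- nets.mark_of(camera, query): "centre" ([column, row] in pixels: a listed point, or the origin of a listed thing).
The state is a dict: "time_s": time; "qpos": joint angles; "joint_vel": joint speeds; "tau": joint torques, N m; "ee_pos": TCP position; "eef_rot": TCP orientation; "force": force on the tool from outside, world axes, zero at the start; "moment": the same for the moment, N m; "grip_width": finger opening in m; "grip_force": force on a finger pad.
Only numpy, scipy, OpenCV 4.12 (cv2) and the standard library are available. Lean on these libraries where they do the work, as an engineer would, in place of code of your own. Each camera call takes 0.05 s, during which the arm holds its last target. There are 200 camera calls.

## Task

Pack the four finished lamps into the blue crate, each standing upright in the pocket whose card has the lamp's own colour; set them down gently, do not drop them. A finished lamp has both its coloured base and its coloured switch on top: leave the unfinished ones (the teal one without a switch and the bare white shade) standing where they are.

Things in the scene. Friction and masses are not known exactly. Their poses are not given: they have to be found in the camera images.
- lamp_teal_center (a point): finished lamp in teal, loose, standing upright: a teal square base 58 x 58 mm, 22 mm high, under a white square shade 52 x 52 mm (upright flat sides, rounded edges), and a round teal push-switch, 30 mm across and 5 mm high, on top; 100 mm high in all, about 140 g. The point is the lamp's centre, 50 mm above its underside; x and y are along the sides, z up.
- lamp_yellow_center (a point): finished lamp in yellow, loose, standing upright: a yellow square base 58 x 58 mm, 22 mm high, under a white square shade 52 x 52 mm (upright flat sides, rounded edges), and a round yellow push-switch, 30 mm across and 5 mm high, on top; 100 mm high in all, about 140 g. The point is the lamp's centre, 50 mm above its underside; x and y are along the sides, z up.
- lamp_red_center (a point): finished lamp in red, loose, standing upright: a red square base 58 x 58 mm, 22 mm high, under a white square shade 52 x 52 mm (upright flat sides, rounded edges), and a round red push-switch, 30 mm across and 5 mm high, on top; 100 mm high in all, about 140 g. The point is the lamp's centre, 50 mm above its underside; x and y are along the sides, z up.
- lamp_purple_center (a point): finished lamp in purple, loose, standing upright: a purple square base 58 x 58 mm, 22 mm high, under a white square shade 52 x 52 mm (upright flat sides, rounded edges), and a round purple push-switch, 30 mm across and 5 mm high, on top; 100 mm high in all, about 140 g. The point is the lamp's centre, 50 mm above its underside; x and y are along the sides, z up.
- no_switch_center (a point): unfinished lamp that does not belong in the crate: same white shade (52 mm square) on a teal base (58 mm square, 22 mm high), but only a small dark hole, 24 mm across, on top where the switch is missing; 95 mm high, loose. The point is its centre, 47.5 mm above its underside; z up.
- bare_shade_center (a point): bare white shade that does not belong in the crate: 52 mm square, 95 mm high, no coloured base, a small dark hole on top, loose. The point is its centre, 47.5 mm above its underside; z up.
- pocket_teal: the teal card, 80 x 80 x 2 mm, on the floor of one of the four square pockets (2 x 2) of the fixed blue packing crate. Origin at the centre of the card's underside, 5 mm above the table, the lamp stands on its upper side, 2 mm higher; x and y run along the pocket's sides. The pocket is 84 mm square inside, pockets are 94 mm apart centre to centre; the dividers between them stand 30 mm above the table, the crate's outer walls 45 mm (8 mm thick).
- pocket_yellow: the yellow card, 80 x 80 x 2 mm, on the floor of one of the four square pockets (2 x 2) of the fixed blue packing crate. Origin at the centre of the card's underside, 5 mm above the table, the lamp stands on its upper side, 2 mm higher; x and y run along the pocket's sides. The pocket is 84 mm square inside, pockets are 94 mm apart centre to centre; the dividers between them stand 30 mm above the table, the crate's outer walls 45 mm (8 mm thick).
- pocket_red: the red card, 80 x 80 x 2 mm, on the floor of one of the four square pockets (2 x 2) of the fixed blue packing crate. Origin at the centre of the card's underside, 5 mm above the table, the lamp stands on its upper side, 2 mm higher; x and y run along the pocket's sides. The pocket is 84 mm square inside, pockets are 94 mm apart centre to centre; the dividers between them stand 30 mm above the table, the crate's outer walls 45 mm (8 mm thick).
- pocket_purple: the purple card, 80 x 80 x 2 mm, on the floor of one of the four square pockets (2 x 2) of the fixed blue packing crate. Origin at the centre of the card's underside, 5 mm above the table, the lamp stands on its upper side, 2 mm higher; x and y run along the pocket's sides. The pocket is 84 mm square inside, pockets are 94 mm apart centre to centre; the dividers between them stand 30 mm above the table, the crate's outer walls 45 mm (8 mm thick).
Things that resemble listed ones, but are neither listed nor needed, are in the scene too. Leave any brown or pink look-alike of the part that bears lamp_teal_center alone.

How it is judged:
At the end, for the whole second after the job is handed in: Each finished lamp stands on the card of its own colour: centre within 15 mm of the card's along each side, height within 6 mm, tilt under 0.1 rad, at rest and released; both unfinished ones upright and within 20 mm of where they began (x of lamp_teal_center in the frame of pocket_teal between -0.015 and 0.015 m and y of lamp_teal_center in the frame of pocket_teal between -0.015 and 0.015 m and z of lamp_teal_center in the frame of pocket_teal between 0.046 and 0.058 m and angle between each of lamp_teal_center, lamp_yellow_center, lamp_red_center, lamp_purple_center, no_switch_center, bare_shade_center's own z axis and vertical below 0.1 rad and linear speed of each of lamp_teal, lamp_yellow, lamp_red, lamp_purple below 0.02 m/s and x of lamp_yellow_center in the frame of pocket_yellow between -0.015 and 0.015 m and y of lamp_yellow_center in the frame of pocket_yellow between -0.015 and 0.015 m and z of lamp_yellow_center in the frame of pocket_yellow between 0.046 and 0.058 m and x of lamp_red_center in the frame of pocket_red between -0.015 and 0.015 m and y of lamp_red_center in the frame of pocket_red between -0.015 and 0.015 m and z of lamp_red_center in the frame of pocket_red between 0.046 and 0.058 m and x of lamp_purple_center in the frame of pocket_purple between -0.015 and 0.015 m and y of lamp_purple_center in the frame of pocket_purple between -0.015 and 0.015 m and z of lamp_purple_center in the frame of pocket_purple between 0.046 and 0.058 m and distance of each of no_switch_center, bare_shade_center from where it was at the start of the episode below 0.02 m); the robot touches nothing.
It fails at once if the lamp without a switch is shifted by more than 20 mm, lifted or knocked over (distance of no_switch_center from where it was at the start of the episode above 0.02 m or angle between no_switch_center's own z axis and vertical above 0.25 rad).
It fails at once if the bare shade is shifted by more than 20 mm, lifted or knocked over (distance of bare_shade_center from where it was at the start of the episode above 0.02 m or angle between bare_shade_center's own z axis and vertical above 0.25 rad).
It fails at once if a finished lamp is dropped from more than about 3 cm or thrown (moves out of the gripper faster than 0.8 m/s) ((linear speed of lamp_teal above 0.8 m/s and contact force between the fingers and lamp_teal below 0.05 N) or (linear speed of lamp_yellow above 0.8 m/s and contact force between the fingers and lamp_yellow below 0.05 N) or (linear speed of lamp_red above 0.8 m/s and contact force between the fingers and lamp_red below 0.05 N) or (linear speed of lamp_purple above 0.8 m/s and contact force between the fingers and lamp_purple below 0.05 N)).
It also fails if it takes over 99 s, if anything falls off the work surface, if the arm or the gripper's body presses on something with over 40 N, if the wrist force passes 120 N, or if a joint passes its speed limit or range.

## Working session

There is one attempt and no reset: what is moved stays moved. The work goes in short steps, Python scripts to look and compute and a tool call to move; the robot and the scene stay as the last step left them, time stands still between calls to the robot, and variables do not carry over. Pictures are saved under pics/ and viewed, at most 14 in all, crops included, and the job is handed in when it is done.

Besides the shell and the picture viewer there is one more tool, called after ">>>" as name(argument=value, ...), one argument or row to a line, values as JSON. move_arm: Moves the arm, as the interface text tells. Its arguments: {"type":"object","properties":{"increments":{"type":"array"},"grip":{"type":"number"},"force":{"type":"number"}},"required":["increments"]}

```bash
mkdir -p pics; python3 - <<'E'
from station import telemetry,cams,nets
import cv2
o=telemetry.get_obs();print({k:o[k] for k in('time_s','ee_pos','eef_rot','grip_width')})
for n in('scene','top'):
    cv2.imwrite(f'pics/{n}0.png',cams.camera(n));print(n,cams.camera_model(n))
for q in ['lamp_teal_center','lamp_yellow_center','lamp_red_center','lamp_purple_center','no_switch_center','bare_shade_center','pocket_teal','pocket_yellow','pocket_red','pocket_purple']:
    print(q,[(d['conf'],d['centre']) for d in nets.mark_of('top',q)[:4]])
E
```

```text
{'time_s': 0.0, 'ee_pos': array([ 0.16916795, -0.52302111,  0.17288909]), 'eef_rot': array([-3.14044502e+00, -5.30316324e-05,  3.12847357e-01]), 'grip_width': 0.09382317359632367}
scene {'intrinsics': array([[449.3610993 ,   0.        , 321.97162563],
       [  0.        , 449.3610993 , 250.80491048],
       [  0.        ,   0.        ,   1.        ]]), 'xyz': array([ 1.19080199, -0.35464809,  0.56769216]), 'attitude': array([ 0.961997  , -0.01544371,  1.16220078])}
top {'intrinsics': array([[495.8657791 ,   0.        , 315.90945244],
       [  0.        , 495.8657791 , 235.97666826],
       [  0.        ,   0.        ,   1.        ]]), 'xyz': array([ 0.43316376, -0.05654227,  1.03395994]), 'attitude': array([ 0.08534801,  0.01340045, -1.5633989 ])}
lamp_teal_center [(0.91, [388.1, 331.0]), (0.88, [260.1, 328.6]), (0.73, [446.4, 328.2]), (0.7, [373.6, 265.8])]
lamp_yellow_center []
lamp_red_center [(0.75, [309.4, 274.3]), (0.56, [364.3, 206.2]), (0.21, [167.1, 213.0])]
lamp_purple_center [(0.8, [364.6, 207.7])]
no_switch_center [(0.59, [494.3, 264.1])]
bare_shade_center [(0.79, [427.8, 208.8])]
pocket_teal [(0.68, [161.4, 253.9])]
pocket_yellow [(0.7, [212.6, 218.3])]
pocket_red [(0.68, [171.2, 212.7])]
pocket_purple [(0.9, [203.3, 260.2]), (0.73, [215.6, 218.0])]
```

View pics/top0.png

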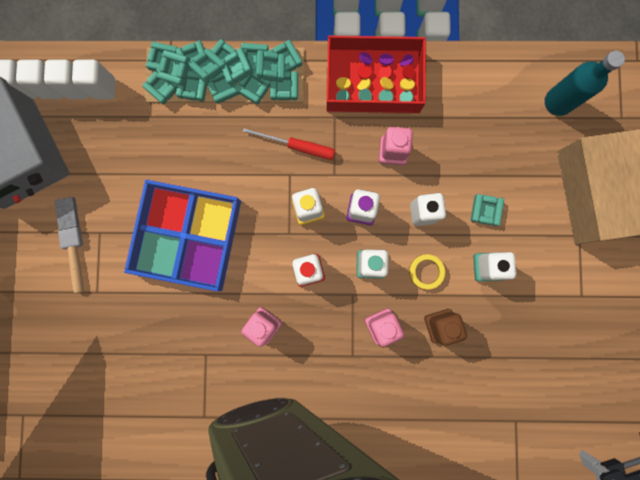

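View pics/scene0.png

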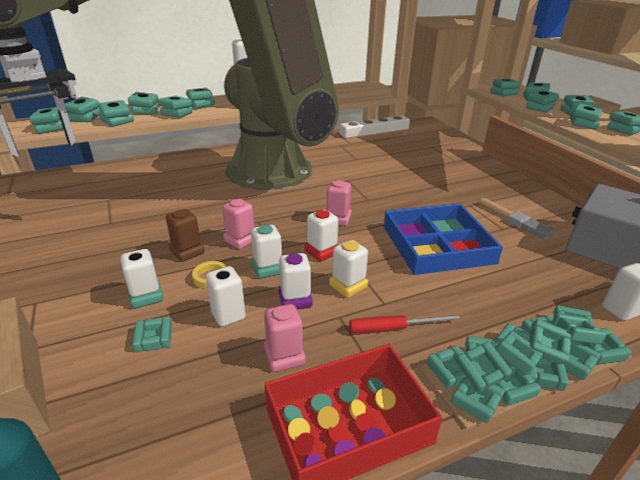

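Top view: the four finished lamps are yellow (307,205), purple (364,206), red (308,269) and teal (374,264). The no-switch lamp is at (497,266), the bare shade at (428,208), and the crate is centred near (183,235) with red top-left, yellow top-right, teal bottom-left and purple bottom-right. Next I'll fit silhouettes to get the poses.

```bash
cat > h.py <<'E'
import numpy as np,cv2
from scipy.spatial.transform import Rotation as R
from scipy.optimize import minimize
from station import telemetry,cams,nets
M=cams.camera_model('top');K=M['intrinsics'];C=M['xyz'];RC=R.from_euler('xyz',M['attitude']).as_matrix()
def proj(P):
    p=(np.atleast_2d(P)-C)@RC*[1,-1,-1];q=p@K.T;return q[:,:2]/q[:,2:]
def ray(uv,z):
    d=RC@(np.linalg.inv(K)@[uv[0],uv[1],1]*np.array([1,-1,-1]));return C+d*(z-C[2])/d[2]
def box(x,y,a,w,z0,z1):
    s=w/2*np.array([[1,1],[1,-1],[-1,-1],[-1,1]]);s=s@np.array([[np.cos(a),np.sin(a)],[-np.sin(a),np.cos(a)]])+[x,y]
    return np.vstack([np.c_[s,np.full(4,z)] for z in(z0,z1)])
def sil(p,parts,o,S,n):
    m=np.zeros((n,n),np.uint8)
    for w,z0,z1 in parts:
        q=((proj(box(*p,w,z0,z1))-o)*S*16).astype(np.int32);cv2.fillConvexPoly(m,cv2.convexHull(q),255,shift=4)
    return m
LAMP=[(.058,0,.022),(.052,.022,.095)]
def fit(img,uv,z,parts,maskf,hw=40,S=6):
    o=np.array(uv)-hw;n=2*hw*S
    A=np.float32([[S,0,-S*o[0]],[0,S,-S*o[1]]]);c=cv2.warpAffine(img,A,(n,n),flags=cv2.INTER_CUBIC)
    m=maskf(c);k,l,st,ce=cv2.connectedComponentsWithStats(m)
    i=l[n//2-4*S:n//2+4*S,n//2-4*S:n//2+4*S];i=np.bincount(i[i>0]).argmax();m=((l==i)*255).astype(np.uint8)
    m=cv2.morphologyEx(m,cv2.MORPH_CLOSE,np.ones((5*S,5*S)))
    def f(p):
        s=sil(p,parts,o,S,n);return 1-np.count_nonzero(s&m)/np.count_nonzero(s|m)
    x0=ray(uv,z);best=min((minimize(f,[x0[0],x0[1],a],method='Nelder-Mead',options=dict(initial_simplex=[[x0[0],x0[1],a],[x0[0]+.008,x0[1],a],[x0[0],x0[1]+.008,a],[x0[0],x0[1],a+.2]],xatol=1e-4,fatol=1e-4)) for a in(-.6,-.2,.2,.6)),key=lambda r:r.fun)
    p=best.x;c[cv2.Canny(sil(p,parts,o,S,n),50,100)>0]=(0,255,0)
    return p,best.fun,c
def colm(*rng):
    def f(c):
        h=cv2.cvtColor(c,cv2.COLOR_BGR2HSV);m=np.zeros(h.shape[:2],np.uint8)
        for lo,hi in rng:m|=cv2.inRange(h,lo,hi)
        return m
    return f
WH=((0,0,130),(180,60,255))
COL={'teal':((70,60,50),(95,255,255)),'yellow':((21,150,90),(35,255,255)),'red':((0,200,70),(5,255,255)),'purple':((135,70,40),(165,255,255))}
E
cat > m.py <<'E'
from h import *
img=cams.camera('top');t=[]
for n,uv in dict(yellow=(307,205),purple=(364,206),red=(308,269),teal=(374,264)).items():
    p,e,c=fit(img,uv,.06,LAMP,colm(WH,COL[n]));t.append(cv2.resize(c,(266,266)));print(n,p.round(4),round(e,3))
for n,uv in dict(noswitch=(490,266),bare=(428,208)).items():
    p,e,c=fit(img,uv,.06,LAMP[:] if n=='noswitch' else [(.052,0,.095)],colm(WH,COL['teal']) );t.append(cv2.resize(c,(266,266)));print(n,p.round(4),round(e,3))
# crate
p,e,c=fit(img,(182,236),.02,[(.194,0,.045)],lambda c:colm(((105,120,40),(125,255,255)))(c)|colm(*COL.values())(c),hw=75,S=4)
print('crate',p.round(4),round(e,3))
for n,uv in dict(teal=(159,254),red=(168,211),yellow=(213,219),purple=(203,263)).items():print(n,ray(uv,.007)[:2].round(4))
cv2.imwrite('pics/fit.png',cv2.resize(np.vstack([np.hstack(t[:3]),np.hstack(t[3:])]),(600,400)));cv2.imwrite('pics/crate.png',cv2.resize(c,(400,400)))
a=cv2.imread('pics/fit.png');b=cv2.imread('pics/crate.png');b=cv2.resize(b,(200,200));cv2.imwrite('pics/fit_all.png',np.hstack([a,cv2.copyMakeBorder(b,0,200,0,0,0)]))
E
python3 m.py
```

```text
yellow [ 0.564  -0.0215  0.3304] 0.841
purple [ 0.5761 -0.1365  1.3223] 0.093
red [ 0.4426 -0.0424  0.1314] 0.957
teal [ 0.4636 -0.1547  0.0384] 0.11
noswitch [ 0.4594 -0.3931  0.0484] 0.218
bare [ 0.5721 -0.2639  0.306 ] 0.29
crate [ 0.5191  0.2277 -0.1857] 0.631
teal [0.4812 0.2842]
red [0.5715 0.2683]
yellow [0.5552 0.1733]
purple [0.4632 0.1918]
```

View pics/fit_all.png

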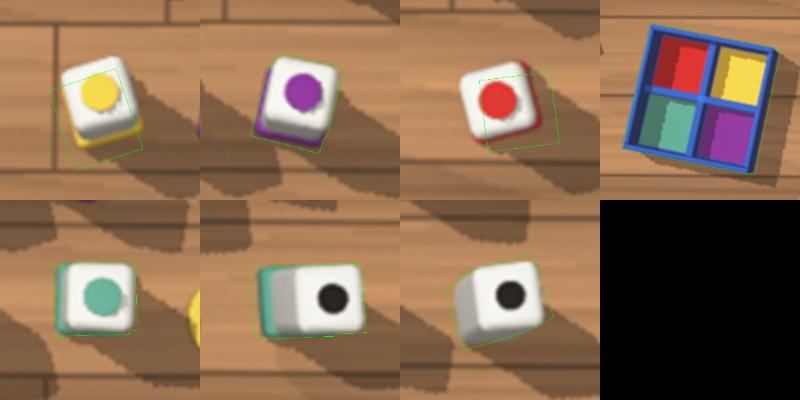

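```bash
python3 - <<'E'
s=open('h.py').read()
a="    m=cv2.morphologyEx(m,cv2.MORPH_CLOSE,np.ones((5*S,5*S)))\n"
s=s.replace(a,"").replace("m=maskf(c);k","m=cv2.morphologyEx(maskf(c),cv2.MORPH_CLOSE,np.ones((4*S,4*S)));k")
open('h.py','w').write(s)
E
python3 m.py
```

```text
yellow [ 0.5766 -0.0258  0.289 ] 0.116
purple [ 0.5762 -0.1365 -0.2485] 0.094
red [ 0.4498 -0.0275  0.2888] 0.277
teal [ 0.4639 -0.1547  0.0403] 0.102
noswitch [ 0.4595 -0.3933  0.0401] 0.223
bare [ 0.5721 -0.2643  0.2891] 0.292
crate [ 0.5194  0.2282 -0.188 ] 0.16
teal [0.4812 0.2842]
red [0.5715 0.2683]
yellow [0.5552 0.1733]
purple [0.4632 0.1918]
```

View pics/fit_all.png

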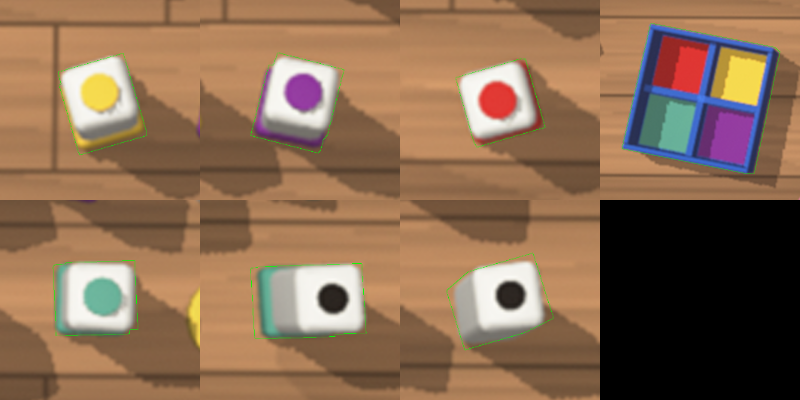

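Overlays fit well: the green outlines hug all the lamps and the crate. Pocket centres come from the crate pose (0.519, 0.228, yaw -0.188). Turning the gripper first so the wrist stays mid-range.

>>> move_arm(
  increments=[
    [0,0,0,-0.155],
    [0,0,0,-0.155],
    [0,0,0,-0.155],
    [0,0,0,-0.155],
    [0,0,0,-0.155],
    [0,0,0,-0.155],
    [0,0,0,-0.155],
    [0,0,0,-0.155],
    [0,0,0,-0.155],
    [0,0,0,-0.155],
  ],
  grip=0.85,
  force=20,
)

```text
time_s: 1.95
ee_pos: [0.1692, -0.5233, 0.1735]
eef_rot: [3.142, 0.0, 1.868]
force: [0.6, 0.7, 0.4]
grip_width: 0.0796
grip_force: 0.0
```

```bash
cat > plan.py <<'E'
# usage: plan.py x y z yaw [x y z yaw ...] : shifts between successive tool-down waypoints, in tool axes (turn first, then shift)
import sys,numpy as np
from station import telemetry
o=telemetry.get_obs();P=np.array(o['ee_pos']);a=o['eef_rot'][2]
print('t',o['time_s'],'tcp',P.round(4),'rot',o['eef_rot'].round(3),'q6',o['qpos'][5].round(2),'w',round(o['grip_width'],4),'gf',o['grip_force'])
for w in np.array(sys.argv[1:],float).reshape(-1,4):
    d=w[:3]-P;t=(w[3]-a+np.pi)%(2*np.pi)-np.pi;c,s=np.cos(w[3]),np.sin(w[3])
    print('turn',round(-t,3),'shift',np.round([c*d[0]+s*d[1],s*d[0]-c*d[1],-d[2]],4),'rows',int(np.ceil(np.linalg.norm(d)/.05)));P,a=w[:3],w[3]
E
python3 plan.py .4498 -.0275 .15 1.86 .4498 -.0275 .049 1.86 .4498 -.0275 .145 1.86 .5744 .2656 .145 1.383 .5744 .2656 .057 1.383
```

```text
t 1.95 tcp [ 0.1692 -0.5233  0.1735] rot [3.142 0.    1.868] q6 -1.62 w 0.0796 gf 0.0
turn 0.008 shift [0.3952 0.4103 0.0235] rows 12
turn -0.0 shift [0.    0.    0.101] rows 3
turn -0.0 shift [ 0.     0.    -0.096] rows 2
turn 0.477 shift [ 0.3112  0.0677 -0.    ] rows 7
turn -0.0 shift [0.    0.    0.088] rows 2
```

>>> move_arm(
  increments=[
    [0.0282,0.0293,0.0017,0.001],
    [0.0282,0.0293,0.0017,0.001],
    [0.0282,0.0293,0.0017,0.001],
    [0.0282,0.0293,0.0017,0.001],
    [0.0282,0.0293,0.0017,0.001],
    [0.0282,0.0293,0.0017,0.001],
    [0.0282,0.0293,0.0017,0.001],
    [0.0282,0.0293,0.0017,0.001],
    [0.0282,0.0293,0.0017,0],
    [0.0282,0.0293,0.0017,0],
    [0.0282,0.0293,0.0017,0],
    [0.0282,0.0293,0.0017,0],
    [0.0282,0.0293,0.0017,0],
    [0.0286,0.0294,0.0017,0],
    [0,0,0,0],
    [0,0,0,0],
  ],
)

```text
time_s: 3.95
ee_pos: [0.4508, -0.0286, 0.1496]
eef_rot: [-3.141, 0.0, 1.855]
force: [0.2, -0.1, 0.4]
grip_width: 0.0799
grip_force: 0.0
```

```bash
python3 plan.py .4498 -.0275 .049 1.86; python3 -c "
from station import cams;import cv2
cv2.imwrite('pics/t1.png',cams.camera('top')[130:350,120:540]);cv2.imwrite('pics/s1.png',cams.camera('scene')[120:400,80:520])
a=cv2.imread('pics/t1.png');b=cv2.imread('pics/s1.png')
cv2.imwrite('pics/j1.png',cv2.vconcat([a,cv2.resize(b,(420,267))]))"
```

```text
t 3.95 tcp [ 0.4508 -0.0286  0.1496] rot [-3.141  0.     1.855] q6 -0.43 w 0.0799 gf 0.0
turn -0.005 shift [ 0.0013 -0.0007  0.1006] rows 3
```

View pics/j1.png

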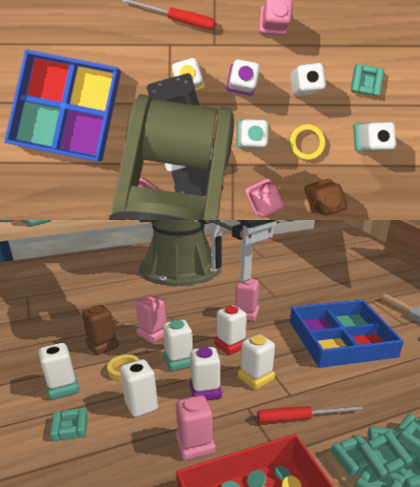

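```bash
python3 - <<'E'
from h import *
import h
def pr(n,P):
    M=cams.camera_model(n);h.K=M['intrinsics'];h.C=M['xyz'];h.RC=R.from_euler('xyz',M['attitude']).as_matrix();return h.proj(P).round(1)
print(pr('scene',[[.4508,-.0286,.1496],[.4508+.04*.96,-.0286+.04*.28,.1496],[.4508-.04*.96,-.0286-.04*.28,.1496],[.4498,-.0275,.1],[.4498,-.0275,0],[.5766,-.0258,.1],[.464,-.155,.1]]))
im=cams.camera('scene');cv2.imwrite('pics/z1.png',cv2.resize(im[100:300,220:420],(600,600)))
E
```

```text
[[321.3 191.3]
 [334.4 198.8]
 [309.  184.2]
 [321.3 212.5]
 [320.6 251.9]
 [349.1 244. ]
 [264.3 228. ]]
```

View pics/z1.png

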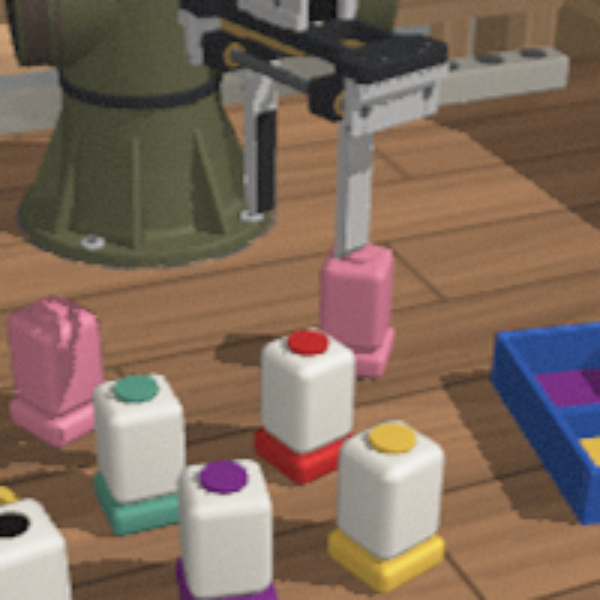

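The scene view shows the fingertips at about (337,184) and (306,171), roughly 14 px above where telemetry puts them, while the lamps match. I'll check this in the top view before going down.

```bash
python3 - <<'E'
from h import *
u=np.array([.96,.28,0]);T=np.array([.4508,-.0286,0])
for dz in(0,.03):
  print(dz,proj([T+[0,0,.1496+.097+dz]+s*.0885*u for s in(-1,0,1)]).round(1).tolist())
back=np.array([-.055,.024,0])
print('back',proj([T+back+[0,0,.1496+.097]+s*.0885*u for s in(-1,0,1)]).round(1).tolist())
im=cams.camera('top');cv2.imwrite('pics/z2.png',cv2.resize(im[170:370,200:400],(600,600)))
o=telemetry.get_obs();print(o['qpos'],o['force'])
E
```

```text
0 [[320.3, 321.4], [305.0, 267.1], [290.0, 213.8]]
0.03 [[320.2, 323.1], [304.3, 266.7], [288.8, 211.3]]
back [[304.7, 356.9], [289.5, 301.9], [274.6, 248.0]]
[-1.45261298e-01  1.02440765e-01  1.81554797e+00 -3.74171328e-06
  1.22330256e+00 -4.28002464e-01] [ 0.35584605 -0.52252549 -0.120268  ]
```

View pics/z2.png

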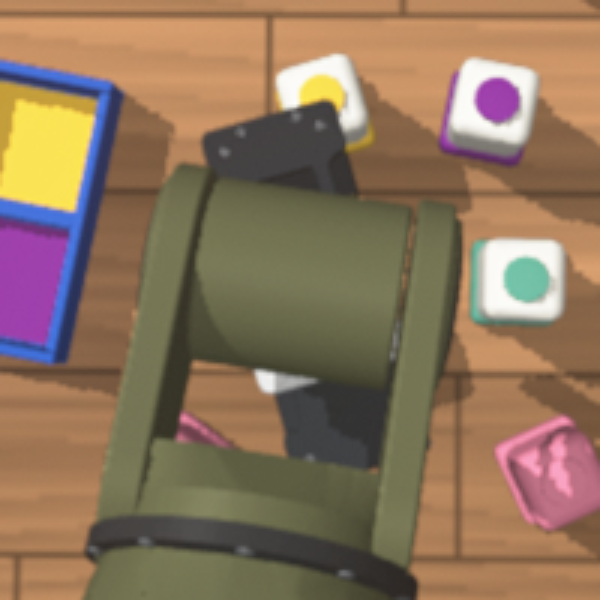

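Horizontally the gripper agrees with the top view: body ends at about (291,213) and (315,322), as predicted. Any mismatch must be in height, so I'll descend partway and look again.

>>> move_arm(
  increments=[
    [0.0013,-0.0007,0.02,-0.005],
    [0,0,0.02,0],
    [0,0,0.02,0],
    [0,0,0,0],
    [0,0,0,0],
  ],
)

```text
time_s: 4.78
ee_pos: [0.4504, -0.0275, 0.0905]
eef_rot: [3.141, 0.0, 1.859]
force: [0.5, 0.3, -0.7]
grip_width: 0.0802
grip_force: 0.0
```

```bash
python3 plan.py .4498 -.0275 .049 1.86; python3 -c "
from station import cams;import cv2
im=cams.camera('scene');cv2.imwrite('pics/z3.png',cv2.resize(im[100:300,220:420],(600,600)))"
```

```text
t 4.775 tcp [ 0.4504 -0.0275  0.0905] rot [3.141 0.    1.859] q6 -0.43 w 0.0802 gf 0.0
turn -0.001 shift [ 0.0002 -0.0006  0.0415] rows 1
```

View pics/z3.png

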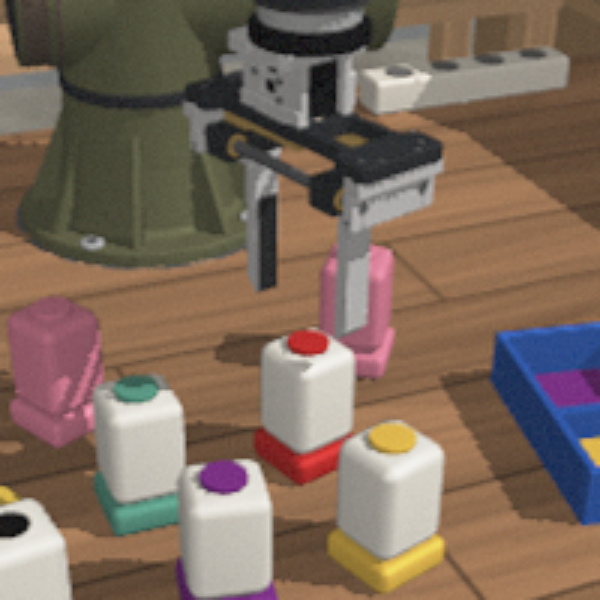

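Tips are at about (336,212) and (307,196), still ~13 px (about 30 mm) higher than telemetry implies. TCP z 0.028 is safe either way, whether the tips are really at 0.028 or 0.058, so I'll go there and grip.

>>> move_arm(
  increments=[
    [0,-0.0006,0.02,0],
    [0,0,0.02,0],
    [0,0,0.015,0],
    [0,0,0.0075,0],
    [0,0,0,0],
  ],
)

```text
time_s: 5.45
ee_pos: [0.4495, -0.0274, 0.0272]
eef_rot: [-3.141, -0.0, 1.86]
force: [0.5, 0.6, 0.1]
grip_width: 0.08
grip_force: 0.0
```

```bash
python3 plan.py; python3 -c "
from station import cams;import cv2
im=cams.camera('scene');cv2.imwrite('pics/z4.png',cv2.resize(im[100:300,220:420],(600,600)))"
```

```text
t 5.45 tcp [ 0.4495 -0.0274  0.0272] rot [-3.141 -0.     1.86 ] q6 -0.43 w 0.08 gf 0.0
```

View pics/z4.png

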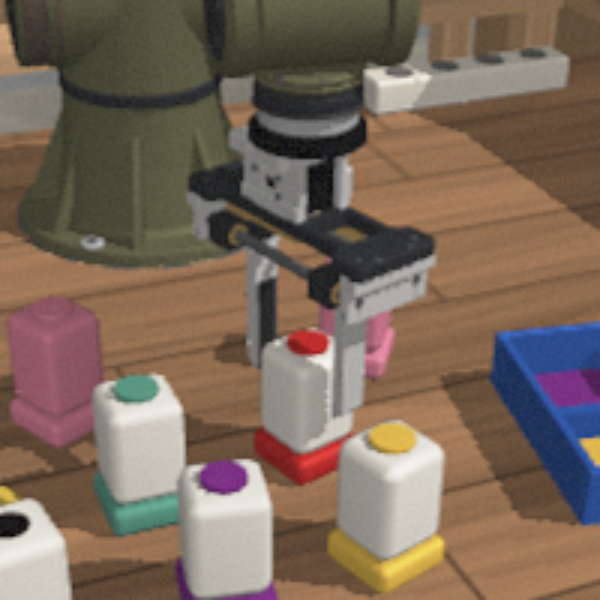

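The fingers straddle the red shade, with the near tip at about (336,238), i.e. true tip height ≈ 0.055. So the tips sit ~30 mm above the reported TCP. Closing.

>>> move_arm(
  increments=[
    [0,0,0,0],
    [0,0,0,0],
    [0,0,0,0],
    [0,0,0,0],
    [0,0,0,0],
    [0,0,0,0],
  ],
  grip=0.3,
  force=20,
)

```text
time_s: 6.25
ee_pos: [0.4497, -0.0274, 0.0273]
eef_rot: [3.141, 0.0, 1.86]
force: [0.6, 1.2, 3.2]
grip_width: 0.0517
grip_force: 19.9
```

>>> move_arm(
  increments=[
    [0,0,-0.01,0],
    [0,0,-0.02,0],
    [0,0,-0.025,0],
    [0,0,-0.025,0],
    [0,0,-0.015,0],
    [0,0,0,0],
  ],
)

```text
time_s: 7.0
ee_pos: [0.4497, -0.0274, 0.1228]
eef_rot: [3.14, 0.001, 1.86]
force: [0.3, -0.5, -2.8]
grip_width: 0.0523
grip_force: 19.9
```

```bash
python3 plan.py .5744 .2656 .122 1.383; python3 -c "
from station import cams;import cv2
im=cams.camera('scene');cv2.imwrite('pics/z5.png',cv2.resize(im[100:300,220:420],(400,400)))"
```

```text
t 7.0 tcp [ 0.4497 -0.0274  0.1228] rot [3.14e+00 1.00e-03 1.86e+00] q6 -0.43 w 0.0523 gf 19.923708736896515
turn 0.477 shift [0.3112 0.0678 0.0008] rows 7
```

View pics/z5.png

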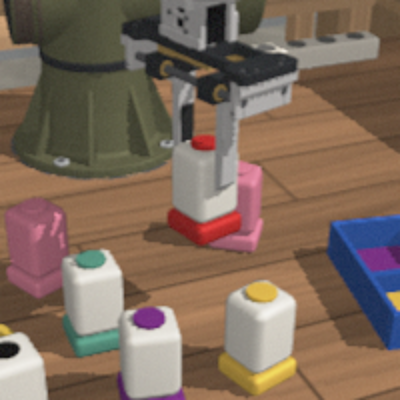

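Red is held upright. Turning and carrying it over the red pocket.

>>> move_arm(
  increments=[
    [0,0,0,0.119],
    [0,0,0,0.119],
    [0,0,0,0.119],
    [0,0,0,0.12],
    [0.0156,0.0034,0,0],
    [0.0311,0.0068,0,0],
    [0.0311,0.0068,0,0],
    [0.0311,0.0068,0,0],
    [0.0311,0.0068,0,0],
    [0.0311,0.0068,0,0],
    [0.0311,0.0068,0,0],
    [0.0311,0.0068,0,0],
    [0.0311,0.0068,0,0],
    [0.0311,0.0068,0,0],
    [0.0156,0.0034,0,0],
    [0,0,0,0],
    [0,0,0,0],
  ],
)

```text
time_s: 9.18
ee_pos: [0.5739, 0.2654, 0.1216]
eef_rot: [-3.141, 0.001, 1.384]
force: [-0.1, -0.9, -2.1]
grip_width: 0.0517
grip_force: 19.9
```

```bash
python3 plan.py .5744 .2656 .0355 1.383
```

```text
t 9.175 tcp [0.5739 0.2654 0.1216] rot [-3.141e+00  1.000e-03  1.384e+00] q6 0.56 w 0.0517 gf 19.92378205060959
turn 0.001 shift [0.0003 0.0004 0.0861] rows 2
```

>>> move_arm(
  increments=[
    [0,0,0.015,0],
    [0,0,0.02,0],
    [0,0,0.02,0],
    [0,0,0.015,0],
    [0,0,0.008,0],
    [0,0,0.005,0],
    [0,0,0.003,0],
    [0,0,0,0],
    [0,0,0,0],
  ],
)

```text
time_s: 10.3
ee_pos: [0.5746, 0.2656, 0.0365]
eef_rot: [3.141, -0.0, 1.383]
force: [-0.3, 0.1, -2.5]
grip_width: 0.0521
grip_force: 19.9
```

```bash
python3 plan.py .5744 .2656 .0345 1.383; python3 -c "
from station import cams;import cv2
a=cams.camera('scene');b=cams.camera('top')
cv2.imwrite('pics/z6.png',cv2.hconcat([cv2.resize(a[120:300,340:540],(400,360)),cv2.resize(b[150:330,90:290],(400,360))]))"
```

```text
t 10.3 tcp [0.5746 0.2656 0.0365] rot [ 3.141 -0.     1.383] q6 0.56 w 0.0521 gf 19.923868775367737
turn -0.0 shift [-0.0001 -0.0002  0.002 ] rows 1
```

View pics/z6.png

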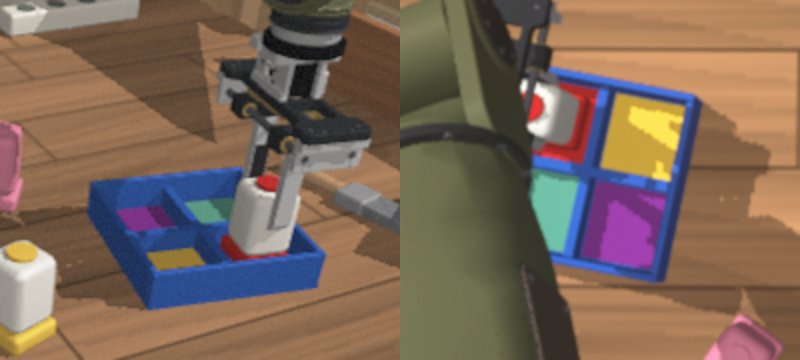

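The red lamp is inside the red pocket, upright and centred, still 1–2 mm above the card. Lowering the last bit, then releasing.

>>> move_arm(
  increments=[
    [0,0,0.0015,0],
    [0,0,0.001,0],
    [0,0,0,0],
  ],
)

```text
time_s: 10.78
ee_pos: [0.5747, 0.2657, 0.0343]
eef_rot: [3.141, -0.001, 1.383]
force: [-1.0, -0.6, 5.2]
grip_width: 0.0522
grip_force: 19.9
```

>>> move_arm(
  increments=[
    [0,0,0,0],
    [0,0,0,0],
    [0,0,0,0],
    [0,0,0,0],
    [0,0,-0.02,0],
    [0,0,-0.04,0],
    [0,0,-0.04,0],
    [0,0,0,0],
  ],
  grip=0.75,
)

```text
time_s: 11.78
ee_pos: [0.576, 0.2662, 0.1386]
eef_rot: [3.136, -0.004, 1.383]
force: [0.2, 1.2, -0.1]
grip_width: 0.0706
grip_force: 0.0
```

```bash
python3 plan.py .4639 -.1547 .134 1.611 .4639 -.1547 .0272 1.611 .4639 -.1547 .125 1.611 .482 .2832 .125 1.383
```

```text
t 11.775 tcp [0.576  0.2662 0.1386] rot [ 3.136 -0.004  1.383] q6 0.56 w 0.0706 gf 0.0
turn -0.228 shift [-0.416  -0.1289  0.0046] rows 9
turn -0.0 shift [0.     0.     0.1068] rows 3
turn -0.0 shift [ 0.      0.     -0.0978] rows 2
turn 0.228 shift [ 0.4336 -0.064  -0.    ] rows 9
```

>>> move_arm(
  increments=[
    [0,0,0,-0.114],
    [0,0,0,-0.114],
    [-0.0347,-0.0107,0,0],
    [-0.0347,-0.0107,0,0],
    [-0.0347,-0.0107,0,0],
    [-0.0347,-0.0107,0,0],
    [-0.0347,-0.0107,0,0],
    [-0.0347,-0.0107,0,0],
    [-0.0347,-0.0107,0,0],
    [-0.0347,-0.0107,0,0],
    [-0.0347,-0.0107,0,0],
    [-0.0347,-0.0107,0,0],
    [-0.0347,-0.0107,0,0],
    [-0.0347,-0.0107,0,0],
    [0,0,0,0],
    [0,0,0,0],
  ],
  grip=0.85,
)

```text
time_s: 13.78
ee_pos: [0.4628, -0.1552, 0.1337]
eef_rot: [-3.142, -0.0, 1.611]
force: [0.0, -0.0, -0.4]
grip_width: 0.0801
grip_force: 0.0
```

```bash
python3 plan.py .4639 -.1547 .0272 1.611
```

```text
t 13.775 tcp [ 0.4628 -0.1552  0.1337] rot [-3.142 -0.     1.611] q6 -0.44 w 0.0801 gf 0.0
turn -0.0 shift [0.0005 0.0011 0.1065] rows 3
```

>>> move_arm(
  increments=[
    [0.0005,0.0011,0.025,0],
    [0,0,0.025,0],
    [0,0,0.025,0],
    [0,0,0.02,0],
    [0,0,0.0115,0],
    [0,0,0,0],
  ],
)

```text
time_s: 14.52
ee_pos: [0.4638, -0.1545, 0.0268]
eef_rot: [-3.141, -0.0, 1.612]
force: [0.1, 0.1, -0.4]
grip_width: 0.0798
grip_force: 0.0
```

>>> move_arm(
  increments=[
    [0,0,0,0],
    [0,0,0,0],
    [0,0,0,0],
    [0,0,0,0],
    [0,0,0,0],
    [0,0,0,0],
  ],
  grip=0.3,
)

```text
time_s: 15.28
ee_pos: [0.4641, -0.1552, 0.0275]
eef_rot: [3.141, 0.0, 1.611]
force: [0.8, 0.6, 5.7]
grip_width: 0.0527
grip_force: 19.7
```

>>> move_arm(
  increments=[
    [0,0,-0.01,0],
    [0,0,-0.02,0],
    [0,0,-0.025,0],
    [0,0,-0.025,0],
    [0,0,-0.015,0],
    [0,0,0,0],
  ],
)

```text
time_s: 16.02
ee_pos: [0.4641, -0.1552, 0.1228]
eef_rot: [3.14, 0.001, 1.611]
force: [-0.6, -0.2, -1.3]
grip_width: 0.0528
grip_force: 19.6
```

```bash
python3 plan.py .482 .2832 .122 1.383
```

```text
t 16.025 tcp [ 0.4641 -0.1552  0.1228] rot [3.140e+00 1.000e-03 1.611e+00] q6 -0.44 w 0.0528 gf 19.64845172700734
turn 0.228 shift [ 0.4341 -0.0643  0.0008] rows 9
```

>>> move_arm(
  increments=[
    [0,0,0,0.114],
    [0,0,0,0.114],
    [0.0167,-0.0025,0,0],
    [0.0334,-0.005,0,0],
    [0.0334,-0.005,0,0],
    [0.0334,-0.005,0,0],
    [0.0334,-0.005,0,0],
    [0.0334,-0.005,0,0],
    [0.0334,-0.005,0,0],
    [0.0334,-0.005,0,0],
    [0.0334,-0.005,0,0],
    [0.0334,-0.005,0,0],
    [0.0334,-0.005,0,0],
    [0.0334,-0.005,0,0],
    [0.0334,-0.0045,0,0],
    [0.0167,-0.0023,0,0],
    [0,0,0,0],
    [0,0,0,0],
  ],
)

```text
time_s: 18.27
ee_pos: [0.4817, 0.2827, 0.122]
eef_rot: [-3.141, 0.0, 1.383]
force: [0.1, -0.7, -2.0]
grip_width: 0.0525
grip_force: 19.6
```

```bash
python3 plan.py .482 .2832 .0345 1.383
```

```text
t 18.275 tcp [0.4817 0.2827 0.122 ] rot [-3.141  0.     1.383] q6 0.65 w 0.0525 gf 19.64861144182578
turn -0.0 shift [0.0006 0.0002 0.0875] rows 2
```

>>> move_arm(
  increments=[
    [0.0006,0,0.015,0],
    [0,0,0.02,0],
    [0,0,0.02,0],
    [0,0,0.015,0],
    [0,0,0.008,0],
    [0,0,0.005,0],
    [0,0,0.002,0],
    [0,0,0.0015,0],
    [0,0,0.001,0],
    [0,0,0,0],
    [0,0,0,0],
  ],
)

```text
time_s: 19.65
ee_pos: [0.482, 0.2841, 0.0348]
eef_rot: [3.141, -0.0, 1.383]
force: [-0.1, -0.3, -1.8]
grip_width: 0.0525
grip_force: 19.6
```

>>> move_arm(
  increments=[
    [0,0,0.001,0],
    [0,0,0.001,0],
    [0,0,0,0],
  ],
)

```text
time_s: 20.02
ee_pos: [0.4827, 0.2845, 0.0342]
eef_rot: [3.14, -0.002, 1.383]
force: [-2.0, -0.6, 13.1]
grip_width: 0.0524
grip_force: 19.8
```

>>> move_arm(
  increments=[
    [0,0,0,0],
    [0,0,0,0],
    [0,0,0,0],
    [0,0,0,0],
    [0,0,-0.02,0],
    [0,0,-0.04,0],
    [0,0,-0.04,0],
    [0,0,0,0],
  ],
  grip=0.75,
)

```text
time_s: 21.02
ee_pos: [0.4832, 0.2847, 0.1355]
eef_rot: [3.137, -0.003, 1.383]
force: [0.1, -0.5, -1.2]
grip_width: 0.0704
grip_force: 0.0
```

```bash
python3 plan.py .5766 -.0258 .134 1.86
```

```text
t 21.025 tcp [0.4832 0.2847 0.1355] rot [ 3.137e+00 -3.000e-03  1.383e+00] q6 0.66 w 0.0704 gf 0.0
turn -0.477 shift [-0.3242  0.001   0.0015] rows 7
```

>>> move_arm(
  increments=[
    [0,0,0,-0.119],
    [0,0,0,-0.119],
    [0,0,0,-0.119],
    [0,0,0,-0.12],
    [-0.0324,0.0001,0,0],
    [-0.0324,0.0001,0,0],
    [-0.0324,0.0001,0,0],
    [-0.0324,0.0001,0,0],
    [-0.0324,0.0001,0,0],
    [-0.0324,0.0001,0,0],
    [-0.0324,0.0001,0,0],
    [-0.0324,0.0001,0,0],
    [-0.0324,0.0001,0,0],
    [-0.0326,0.0001,0,0],
    [0,0,0,0],
    [0,0,0,0],
  ],
  grip=0.85,
)

```text
time_s: 23.02
ee_pos: [0.5748, -0.0258, 0.1318]
eef_rot: [-3.14, -0.001, 1.86]
force: [0.5, -0.3, -0.3]
grip_width: 0.0803
grip_force: 0.0
```

```bash
python3 plan.py .5766 -.0258 .0272 1.86
```

```text
t 23.025 tcp [ 0.5748 -0.0258  0.1318] rot [-3.14e+00 -1.00e-03  1.86e+00] q6 -0.4 w 0.0803 gf 0.0
turn -0.0 shift [-0.0005  0.0017  0.1046] rows 3
```

>>> move_arm(
  increments=[
    [-0.0005,0.0017,0.025,0],
    [0,0,0.025,0],
    [0,0,0.025,0],
    [0,0,0.02,0],
    [0,0,0.0095,0],
    [0,0,0,0],
  ],
)

```text
time_s: 23.78
ee_pos: [0.5768, -0.0258, 0.0279]
eef_rot: [-3.141, -0.0, 1.86]
force: [-0.8, 0.4, 0.4]
grip_width: 0.08
grip_force: 0.0
```

>>> move_arm(
  increments=[
    [0,0,0,0],
    [0,0,0,0],
    [0,0,0,0],
    [0,0,0,0],
    [0,0,0,0],
    [0,0,0,0],
  ],
  grip=0.3,
)

```text
time_s: 24.52
ee_pos: [0.5774, -0.0264, 0.0286]
eef_rot: [3.141, 0.0, 1.86]
force: [0.9, -0.2, 6.5]
grip_width: 0.0518
grip_force: 20.0
```

>>> move_arm(
  increments=[
    [0,0,-0.01,0],
    [0,0,-0.02,0],
    [0,0,-0.025,0],
    [0,0,-0.025,0],
    [0,0,-0.015,0],
    [0,0,0,0],
  ],
)

```text
time_s: 25.28
ee_pos: [0.5774, -0.0264, 0.1238]
eef_rot: [3.14, 0.001, 1.86]
force: [-0.4, 0.4, -1.8]
grip_width: 0.0518
grip_force: 20.0
```

```bash
python3 plan.py .5568 .1732 .122 1.383
```

```text
t 25.275 tcp [ 0.5774 -0.0264  0.1238] rot [3.14e+00 1.00e-03 1.86e+00] q6 -0.4 w 0.0518 gf 19.990814924240112
turn 0.477 shift [ 0.1923 -0.0575  0.0018] rows 5
```

>>> move_arm(
  increments=[
    [0,0,0,0.119],
    [0,0,0,0.119],
    [0,0,0,0.119],
    [0,0,0,0.12],
    [0.0137,-0.0041,0,0],
    [0.0275,-0.0082,0,0],
    [0.0275,-0.0082,0,0],
    [0.0275,-0.0082,0,0],
    [0.0275,-0.0082,0,0],
    [0.0275,-0.0082,0,0],
    [0.0275,-0.0082,0,0],
    [0.0137,-0.0041,0,0],
    [0,0,0,0],
    [0,0,0,0],
  ],
)

```text
time_s: 27.02
ee_pos: [0.5567, 0.1727, 0.123]
eef_rot: [-3.141, 0.0, 1.383]
force: [-0.2, -0.6, -1.7]
grip_width: 0.0519
grip_force: 20.0
```

```bash
python3 plan.py .5568 .1732 .0355 1.383
```

```text
t 27.025 tcp [0.5567 0.1727 0.123 ] rot [-3.141  0.     1.383] q6 0.43 w 0.0519 gf 19.990881085395813
turn -0.0 shift [0.0006 0.     0.0875] rows 2
```

>>> move_arm(
  increments=[
    [0.0006,0,0.015,0],
    [0,0,0.02,0],
    [0,0,0.02,0],
    [0,0,0.015,0],
    [0,0,0.008,0],
    [0,0,0.005,0],
    [0,0,0.002,0],
    [0,0,0.0015,0],
    [0,0,0.001,0],
    [0,0,0,0],
    [0,0,0,0],
  ],
)

```text
time_s: 28.4
ee_pos: [0.5568, 0.1739, 0.0358]
eef_rot: [3.141, -0.0, 1.383]
force: [0.4, 0.4, -1.2]
grip_width: 0.0516
grip_force: 20.0
```

>>> move_arm(
  increments=[
    [0,0,0.0008,0],
    [0,0,0,0],
    [0,0,0,0],
  ],
)

```text
time_s: 28.78
ee_pos: [0.557, 0.174, 0.0355]
eef_rot: [3.141, -0.0, 1.383]
force: [-0.1, -1.0, 5.2]
grip_width: 0.0519
grip_force: 20.0
```

>>> move_arm(
  increments=[
    [0,0,0,0],
    [0,0,0,0],
    [0,0,0,0],
    [0,0,0,0],
    [0,0,-0.02,0],
    [0,0,-0.04,0],
    [0,0,-0.04,0],
    [0,0,0,0],
  ],
  grip=0.75,
)

```text
time_s: 29.78
ee_pos: [0.5581, 0.1742, 0.1379]
eef_rot: [3.137, -0.002, 1.383]
force: [0.1, 1.3, -1.3]
grip_width: 0.0705
grip_force: 0.0
```

```bash
python3 plan.py .5762 -.1365 .134 1.322
```

```text
t 29.775 tcp [0.5581 0.1742 0.1379] rot [ 3.137e+00 -2.000e-03  1.383e+00] q6 0.43 w 0.0705 gf 0.0
turn 0.061 shift [-0.2967  0.094   0.0039] rows 7
```

>>> move_arm(
  increments=[
    [0,0,0,0.061],
    [-0.0297,0.0094,0,0],
    [-0.0297,0.0094,0,0],
    [-0.0297,0.0094,0,0],
    [-0.0297,0.0094,0,0],
    [-0.0297,0.0094,0,0],
    [-0.0297,0.0094,0,0],
    [-0.0297,0.0094,0,0],
    [-0.0297,0.0094,0,0],
    [-0.0297,0.0094,0,0],
    [-0.0297,0.0094,0,0],
    [0,0,0,0],
    [0,0,0,0],
  ],
  grip=0.85,
)

```text
time_s: 31.4
ee_pos: [0.5744, -0.1364, 0.134]
eef_rot: [-3.14, -0.0, 1.322]
force: [-0.8, 0.7, 0.3]
grip_width: 0.0801
grip_force: 0.0
```

```bash
python3 plan.py .5762 -.1365 .0272 1.322
```

```text
t 31.4 tcp [ 0.5744 -0.1364  0.134 ] rot [-3.14  -0.     1.322] q6 -0.05 w 0.0801 gf 0.0
turn -0.0 shift [0.0004 0.0018 0.1068] rows 3
```

>>> move_arm(
  increments=[
    [0.0004,0.0018,0.025,0],
    [0,0,0.025,0],
    [0,0,0.025,0],
    [0,0,0.02,0],
    [0,0,0.0115,0],
    [0,0,0,0],
  ],
)

```text
time_s: 32.15
ee_pos: [0.5763, -0.1365, 0.0279]
eef_rot: [-3.14, -0.0, 1.322]
force: [-0.5, 0.4, -0.6]
grip_width: 0.0798
grip_force: 0.0
```

>>> move_arm(
  increments=[
    [0,0,0,0],
    [0,0,0,0],
    [0,0,0,0],
    [0,0,0,0],
    [0,0,0,0],
    [0,0,0,0],
  ],
  grip=0.3,
)

```text
time_s: 32.9
ee_pos: [0.5768, -0.1373, 0.0287]
eef_rot: [3.141, 0.0, 1.322]
force: [1.8, -0.9, 4.4]
grip_width: 0.0523
grip_force: 19.7
```

>>> move_arm(
  increments=[
    [0,0,-0.01,0],
    [0,0,-0.02,0],
    [0,0,-0.025,0],
    [0,0,-0.025,0],
    [0,0,-0.015,0],
    [0,0,0,0],
  ],
)

```text
time_s: 33.65
ee_pos: [0.5768, -0.1372, 0.1241]
eef_rot: [3.14, 0.0, 1.322]
force: [-0.2, -0.5, -1.7]
grip_width: 0.0523
grip_force: 19.7
```

```bash
python3 plan.py .4644 .1908 .122 1.383
```

```text
t 33.65 tcp [ 0.5768 -0.1372  0.1241] rot [3.14  0.    1.322] q6 -0.05 w 0.0523 gf 19.739084243774414
turn -0.061 shift [ 0.3013 -0.1717  0.0021] rows 7
```

>>> move_arm(
  increments=[
    [0,0,0,-0.061],
    [0.0137,-0.0078,0,0],
    [0.0274,-0.0156,0,0],
    [0.0274,-0.0156,0,0],
    [0.0274,-0.0156,0,0],
    [0.0274,-0.0156,0,0],
    [0.0274,-0.0156,0,0],
    [0.0274,-0.0156,0,0],
    [0.0274,-0.0156,0,0],
    [0.0274,-0.0156,0,0],
    [0.0274,-0.0156,0,0],
    [0.0274,-0.0156,0,0],
    [0.0137,-0.0078,0,0],
    [0,0,0,0],
    [0,0,0,0],
  ],
)

```text
time_s: 35.52
ee_pos: [0.4644, 0.1904, 0.1232]
eef_rot: [-3.141, 0.0, 1.382]
force: [0.2, -0.1, -1.3]
grip_width: 0.0525
grip_force: 19.7
```

```bash
python3 plan.py .4644 .1908 .0358 1.383
```

```text
t 35.525 tcp [0.4644 0.1904 0.1232] rot [-3.141  0.     1.382] q6 0.5 w 0.0525 gf 19.73896086215973
turn -0.001 shift [ 0.0004 -0.0001  0.0874] rows 2
```

>>> move_arm(
  increments=[
    [0.0004,0,0.015,0],
    [0,0,0.02,0],
    [0,0,0.02,0],
    [0,0,0.015,0],
    [0,0,0.008,0],
    [0,0,0.005,0],
    [0,0,0.002,0],
    [0,0,0.0015,0],
    [0,0,0.001,0],
    [0,0,0,0],
    [0,0,0,0],
  ],
)

```text
time_s: 36.9
ee_pos: [0.4644, 0.1914, 0.036]
eef_rot: [3.141, -0.0, 1.383]
force: [-0.1, -0.2, -0.5]
grip_width: 0.0522
grip_force: 19.7
```

>>> move_arm(
  increments=[
    [0,0,0.0008,0],
    [0,0,0,0],
    [0,0,0,0],
  ],
)

```text
time_s: 37.28
ee_pos: [0.4646, 0.1914, 0.0356]
eef_rot: [3.141, -0.0, 1.383]
force: [-1.2, -1.6, 5.7]
grip_width: 0.0522
grip_force: 19.8
```

Contact is felt. Releasing, lifting and backing off to the robot's right so the cameras can see.

>>> move_arm(
  increments=[
    [0,0,0,0],
    [0,0,0,0],
    [0,0,0,0],
    [0,0,0,0],
    [0,0,-0.02,0],
    [0,0,-0.04,0],
    [0,0,-0.05,0],
    [0,0,-0.04,0],
    [-0.04,0,0,0],
    [-0.04,0,0,0],
    [-0.04,0,0,0],
    [-0.04,0,0,0],
    [-0.04,0,0,0],
    [-0.04,0,0,0],
    [-0.04,0,0,0],
    [-0.04,0,0,0],
    [0,0,0,0],
    [0,0,0,0],
  ],
  grip=0.75,
)

```text
time_s: 39.52
ee_pos: [0.4046, -0.1226, 0.185]
eef_rot: [-3.142, -0.0, 1.382]
force: [0.7, 0.4, -0.2]
grip_width: 0.0708
grip_force: 0.0
```

```bash
python3 - <<'E'
from h import *
a=cams.camera('scene');b=cams.camera('top')
cv2.imwrite('pics/z7.png',np.hstack([cv2.resize(a[100:400,80:540],(460,300)),cv2.resize(b[150:330,90:290],(333,300))]))
ps=dict(red=(.5744,.2656),yellow=(.5568,.1732),teal=(.482,.2832),purple=(.4644,.1908))
L=[(.058,.007,.029),(.052,.029,.102)]
for n,(x,y) in ps.items():
    uv=proj([[x,y,.107]])[0]
    h=colm(COL[n])(b);k,l,st,ce=cv2.connectedComponentsWithStats(h)
    # switch blob nearest expected top centre
    i=[j for j in range(1,k) if st[j,4]>40];j=min(i,key=lambda j:np.hypot(*(ce[j]-uv)));p=ray(ce[j],.107)[:2]-[x,y]
    e=np.array([np.cos(-.188),np.sin(-.188)]);print(n,st[j,4],'err along/across mm',(1000*p@e).round(1),(1000*(p@[-e[1],e[0]])).round(1))
E
```

```text
red 99 err along/across mm 166.5 -278.1
yellow 153 err along/across mm -1.1 -0.3
teal 172 err along/across mm -0.2 -0.5
purple 171 err along/across mm -0.4 -0.0
```

View pics/z7.png

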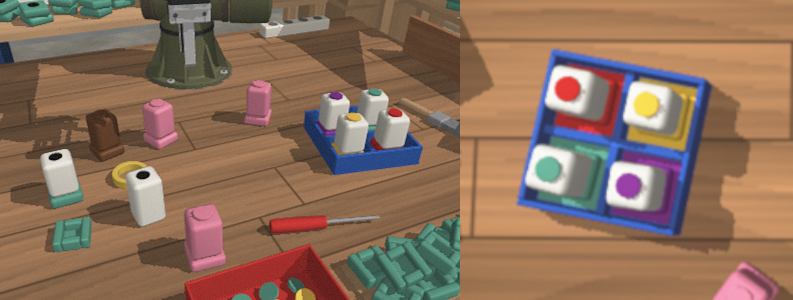

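The picture shows all four lamps upright in the pockets of their own colour, and both unfinished lamps where they were. Switch centres for yellow, teal and purple are within about 1 mm. My colour threshold missed red's switch, but at (567,88) in the crop it sits on the grid the other three define.

```bash
python3 -c "
from station import hand_in
print(hand_in())"
```

```text
the job is handed in; nothing more can be done
None
```

All four finished lamps stand upright in the pockets of their own colour, both unfinished ones were left untouched, and the job was handed in at about 40 s; the hand-in returned no verdict.

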